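Sort the tube-strip racks back to their own cooling plates

TASK

The four tube-strip racks have been put down on the wrong cooling plates: move them so that each rack stands flat, centred and squarely lengthwise on the plate of its own colour. Every coloured plate is occupied, so use the empty grey plate for parking on the way; it is empty again at the end. Keep the racks upright throughout, and leave the glass beaker where it stands.

Things in the scene. Friction and masses are not known exactly. Their poses are not given: they have to be found in the camera images.
- red_rack: loose red plastic rack with white PCR tube strips on top: a solid block 88 mm long (its x axis), 40 mm wide (y), 30 mm high, the strips rise 5 mm above that; about 0.11 kg; origin at the centre of its underside, z up; both ends count alike; starts on a plate of another colour, perhaps askew
- yellow_rack: loose yellow plastic rack with white PCR tube strips on top: a solid block 88 mm long (its x axis), 40 mm wide (y), 30 mm high, the strips rise 5 mm above that; about 0.11 kg; origin at the centre of its underside, z up; both ends count alike; starts on a plate of another colour, perhaps askew
- green_rack: loose green plastic rack with white PCR tube strips on top: a solid block 88 mm long (its x axis), 40 mm wide (y), 30 mm high, the strips rise 5 mm above that; about 0.11 kg; origin at the centre of its underside, z up; both ends count alike; starts on a plate of another colour, perhaps askew
- blue_rack: loose blue plastic rack with white PCR tube strips on top: a solid block 88 mm long (its x axis), 40 mm wide (y), 30 mm high, the strips rise 5 mm above that; about 0.11 kg; origin at the centre of its underside, z up; both ends count alike; starts on a plate of another colour, perhaps askew
- red_plate: red cooling plate with a bare aluminium middle, fixed to the bench, 112 mm long (x axis), 66 mm wide (y), 10 mm high; origin at the centre of its underside on the bench, so its top is 10 mm above the origin; home of the red rack
- yellow_plate: yellow cooling plate with a bare aluminium middle, fixed to the bench, 112 mm long (x axis), 66 mm wide (y), 10 mm high; origin at the centre of its underside on the bench, so its top is 10 mm above the origin; home of the yellow rack
- green_plate: green cooling plate with a bare aluminium middle, fixed to the bench, 112 mm long (x axis), 66 mm wide (y), 10 mm high; origin at the centre of its underside on the bench, so its top is 10 mm above the origin; home of the green rack
- blue_plate: blue cooling plate with a bare aluminium middle, fixed to the bench, 112 mm long (x axis), 66 mm wide (y), 10 mm high; origin at the centre of its underside on the bench, so its top is 10 mm above the origin; home of the blue rack
- grey_plate: grey cooling plate with a bare aluminium middle, fixed, same size and origin as the coloured ones (112 x 66 x 10 mm); empty at the start, a free spot for parking a rack
- beaker: loose small glass beaker standing among the plates, 48 mm across, 55 mm high, origin at the centre of its underside; not to be disturbed
Mind the look-alikes: they are no part of the job. There is more than one size of the red_rack; the one meant has the size given above.

How it is judged:
At the end, for the whole second after the job is handed in: Each rack stands on the plate of its own colour: centres within 14 mm horizontally, long axes within 15 degrees (either way round), underside resting on the plate's top (6 to 14 mm above the plate's underside), upright within 6 degrees, at rest and released; the beaker stands upright (horizontal distance between red_rack and red_plate below 0.014 m and angle between the x axis of red_rack and the x axis of red_plate, either way round below 0.26 rad and z of red_rack in the frame of red_plate between 0.006 and 0.014 m and angle between each of red_rack, yellow_rack, green_rack, blue_rack, beaker's own z axis and vertical below 0.1 rad and linear speed of each of red_rack, yellow_rack, green_rack, blue_rack below 0.02 m/s and angular speed of each of red_rack, yellow_rack, green_rack, blue_rack below 0.2 rad/s and horizontal distance between yellow_rack and yellow_plate below 0.014 m and angle between the x axis of yellow_rack and the x axis of yellow_plate, either way round below 0.26 rad and z of yellow_rack in the frame of yellow_plate between 0.006 and 0.014 m and horizontal distance between green_rack and green_plate below 0.014 m and angle between the x axis of green_rack and the x axis of green_plate, either way round below 0.26 rad and z of green_rack in the frame of green_plate between 0.006 and 0.014 m and horizontal distance between blue_rack and blue_plate below 0.014 m and angle between the x axis of blue_rack and the x axis of blue_plate, either way round below 0.26 rad and z of blue_rack in the frame of blue_plate between 0.006 and 0.014 m); the robot touches nothing.
It fails at once if a rack is tipped over (more than 35 degrees) (angle between any of red_rack, yellow_rack, green_rack, blue_rack's own z axis and vertical above 0.61 rad).
It fails at once if the beaker is moved more than 25 mm or tipped (distance of beaker from where it was at the start of the episode above 0.025 m or angle between beaker's own z axis and vertical above 0.5 rad).
It also fails if it takes over 102 s, if anything falls off the work surface, if the arm or the gripper's body presses on something with over 40 N, if the wrist force passes 120 N, or if a joint passes its speed limit or range.

ROBOT

A 7-joint arm with a two-finger parallel gripper is mounted at the origin on the work surface. World frame = base frame: x ahead of the robot, y to its left, z up, the work surface at z = 0. Lengths are in m, angles in rad, forces in N, time in s.
With the tool pointing down it reaches from about 0.425 to 0.95 m from the base axis. Payload 16.7 kg.
Tool frame: the origin (TCP) lies midway between the tips of the shut fingers; the grasp point (between the pads) lies 19 mm behind it (robot.grip_depth is the z of the grasp point in the tool frame, in m); z points along the fingers, y is the line along which they close (so a half turn about z gives the same grasp; the last joint's range is limited). The gripper opens to 94 mm and grips with 3 to 60 N. Pads are 16 mm wide; open, the fingers measure 119 mm over their backs; the gripper's body (75 mm by 177 mm) begins 78 mm behind the grasp point.
Start: joints at [-1.262, 0.426, 0.074, 1.606, -0.034, 1.111, -0.067], TCP at [0.299, 0.605, 0.205] pointing down, gripper open.
Joint ranges: [-2.85, 2.85], [-0.5, 2.14], [-1.23, 1.37], [0.21, 2.46], [-1.02, 4.16], [0.16, 2.05], [-2.73, 2.73]. Speed limits (rad/s): [1.89, 1.89, 2.39, 2.39, 3.01, 3.01, 3.01].

INTERFACE

Orientations are given as a rotation vector (axis times angle).
In Python, from workcell import status, optics, job, robot gives the robot as it stands.
- The arm moves only by the tool apply_moves, never from a script. Its argument "commands" is a list of rows, each an object with "dp": the shift along the tool's x, y, z as a fraction of full scale, a list of three; "twist": the turn, a rotation vector about the tool's x, y, z as a fraction of full scale, a list of three; "gripper": the opening, from 0 (shut) to 1 (fully open). A call has 1 to 5 rows; each row is the pose to reach, as a shift and turn from the pose commanded when the call began, along the tool's axes at that moment, turning the shorter way round; what a row does not reach only later rows make up. Full scale, the value 1, is 250 mm for a shift and 360 degrees for a turn. A row lasts 1/10 s, in which the tool goes at most 50 mm and 8.59 degrees, less where a joint would pass 70% of its speed; a pose out of reach is approached as far as the arm can. A call with a number of a shift or a turn outside -1 to 1 is refused whole. A call with a gripper value outside its range is refused whole. The fingers move at their own pace and stop on an object; "force" is the grip in N (left out, the last holds). Time passes only in rows, so rows that repeat a pose let the fingers close. It gives the time, the measured TCP pose, the force, the opening and the grip force at its end, in the units of the state.
- status.observe(): the state, without advancing time (a new reading comes with each control period).
- optics.read_camera(name): name is "scene" or "top" or "wrist"; returns a dict with "img" (400x640x3 uint8, red, green, blue), "z_map" (400x640 float32, m along the optical axis (not along the pixel's ray), 0 where there is no reading), "intrinsics" (3x3 intrinsics, pixels), "rvec" (rotation vector, rad) and "tvec" (3), from world to camera coordinates, as OpenCV has them. Camera axes: x right, y down, z forward; pixel columns grow to the right and rows downward; lengths in m; the calibration is good to about 2 mm. A picture is of the moment at which its call begins.
- job.sign_off(): hands the job in; it is judged then, once.
The state is a dict: "time": time; "joint_pos": joint angles; "joint_velocities": joint speeds; "tau": joint torques, N m; "ee_pos": TCP position; "eef_rot": TCP orientation; "contact_force": force on the tool from outside, world axes, zero at the start; "wrist_torque": the same for the moment, N m; "width": finger opening in m; "gripper_force": force on a finger pad.
Only numpy, scipy, OpenCV 4.12 (cv2) and the standard library are available. Lean on these libraries where they do the work, as an engineer would, in place of code of your own. Each camera call takes 0.05 s, during which the arm holds its last target. There are 200 camera calls.

## Working session

There is one attempt and no reset: what is moved stays moved. The work goes in short steps, Python scripts to look and compute and a tool call to move; the robot and the scene stay as the last step left them, time stands still between calls to the robot, and variables do not carry over. Pictures are saved under pics/ and viewed, at most 14 in all, crops included, and the job is handed in when it is done.

Besides the shell and the picture viewer there is one more tool, called after "Call:" by a JSON object that holds its "fn" and its "kwargs", one argument or row to a line. apply_moves: Moves the arm, as the interface text tells. Shift numbers are shares of 250 mm and turn numbers shares of 360 degrees, none past 1 either way. Its arguments: {"type":"object","properties":{"commands":{"type":"array"},"force":{"type":"number"}},"required":["commands"]}

```bash
mkdir -p pics; python3 - <<'E'
from workcell import status, optics, job, robot
import cv2,numpy as np,pickle
s=status.observe()
for k in ['time','ee_pos','eef_rot','width']: print(k,s[k])
for n in ['top','scene']:
    d=optics.read_camera(n); pickle.dump(d,open(n+'.pkl','wb'))
    cv2.imwrite(f'pics/{n}0.png',d['img'][:,:,::-1])
    print(n,d['intrinsics'],d['rvec'],d['tvec'])
E
```

```text
time 0.0
ee_pos [0.29877435 0.60478738 0.20475471]
eef_rot [-7.14366153e-01 -3.05907482e+00  1.99930101e-03]
width 0.09382378024654454
top [[416.34719859   0.         319.90761864]
 [  0.         416.34719859 197.61677717]
 [  0.           0.           1.        ]] [ 2.20929439 -2.14516722  0.09384005] [-0.02194375  0.64026604  0.76460102]
scene [[367.85422696   0.         317.55643938]
 [  0.         367.85422696 199.47726975]
 [  0.           0.           1.        ]] [ 1.75792253  1.4724237  -0.79761107] [-0.09669779 -0.31323362  1.18883812]
```

View pics/top0.png

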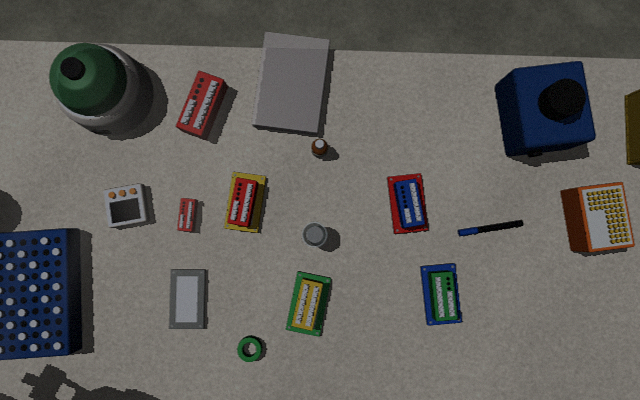

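View pics/scene0.png

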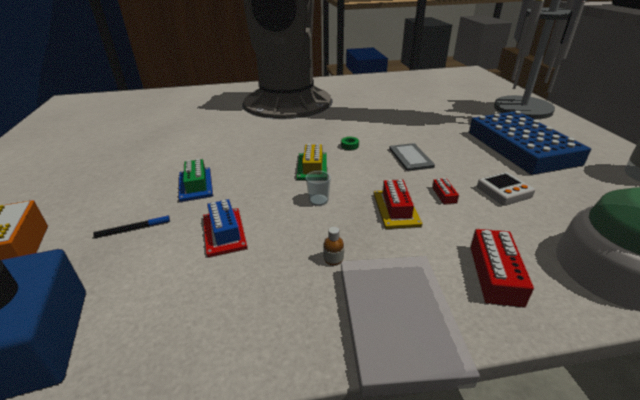

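Red rack sits on the yellow plate (243,202), blue on red (409,203), yellow on green (309,304), green on blue (441,294). The grey plate is at (188,299) and the beaker at (317,236). The larger red block (203,105) and the smaller one (187,214) are decoys. Next I measure poses from depth.

```bash
cat > h.py <<'E'
import numpy as np,cv2,pickle
from workcell import status, optics
def cloud(d):
    K=d['intrinsics'];R=cv2.Rodrigues(np.array(d['rvec']))[0];t=np.array(d['tvec'])
    v,u=np.mgrid[:400,:640];z=d['z_map'].astype(float)
    p=np.stack([(u-K[0,2])/K[0,0]*z,(v-K[1,2])/K[1,1]*z,z],-1)
    return (p-t)@R
def rect(P,m):
    q=P[m][:,:2]*1000
    (cx,cy),(w,h),a=cv2.minAreaRect(q.astype(np.float32))
    if w<h: w,h,a=h,w,a+90
    return np.round([cx,cy,w,h,(a+90)%180-90,P[m][:,2].mean()*1000,m.sum()],1)
LOC={'yellow':(243,202),'red':(409,203),'green':(309,304),'blue':(441,294),'grey':(188,299)}
def measure(d,names=LOC):
    P=cloud(d)
    for n in names:
        u,v=LOC[n];w=np.zeros((400,640),bool);w[v-42:v+42,u-32:u+32]=1
        z=P[...,2]
        def big(m):
            k,l,s,_=cv2.connectedComponentsWithStats(m.astype(np.uint8));return l==1+s[1:,4].argmax() if k>1 else m
        pl=big(w&(z>.0055)&(z<.06)); print(n,'plate+',rect(P,pl))
        ra=w&(z>.034)&(z<.06)
        if ra.sum()>100: print('   rack',rect(P,big(ra)))
E
python3 - <<'E'
from h import *
d=pickle.load(open('top.pkl','rb'));measure(d)
P=cloud(d)
print('bench',P[250,360],P[350,500]); 
m=np.zeros((400,640),bool);m[215:255,298:345]=1;m&=P[...,2]>.045;print('beaker',rect(P,m))
from scipy.spatial.transform import Rotation as R
print(R.from_rotvec(status.observe()['eef_rot']).as_matrix().round(3))
E
```

```text
yellow plate+ [ 630.2  143.8  111.9   66.3   -5.7   26.8 1950. ]
   rack [ 628.4  144.3   88.2   41.    -9.    41.1 1014. ]
red plate+ [ 637.1 -172.4  111.9   66.4    8.    26.7 1955. ]
   rack [ 635.3 -170.5   88.    40.4   11.5   41.  1009. ]
green plate+ [ 439.6   14.5  112.2   66.    -9.7   26.6 2066. ]
   rack [ 443.    15.8   87.8   40.   -11.3   41.7 1060. ]
blue plate+ [ 464.9 -238.4  112.3   67.1    6.7   27.4 2080. ]
   rack [ 465.5 -235.2   88.    41.8    6.6   41.3 1087. ]
grey plate+ [4.420e+02 2.461e+02 1.117e+02 6.770e+01 1.500e+00 1.040e+01 2.092e+03]
bench [ 0.54298341 -0.08398076  0.00157179] [ 0.36131961 -0.35518857  0.00062727]
beaker [571.4   5.7  46.4  46.4 -43.1  76.1 170. ]
[[-0.897  0.443 -0.   ]
 [ 0.443  0.897 -0.001]
 [-0.    -0.001 -1.   ]]
```

```bash
cat >> h.py <<'E'
from scipy.spatial.transform import Rotation as R
def plan(wps,maxmm=220):
    """per call: dp (of 250 mm) and turn about tool z (of 360 deg); wps: x,y,z mm, theta deg"""
    s=status.observe();p=np.array(s['ee_pos'])*1000;M=R.from_rotvec(s['eef_rot']).as_matrix()
    th=np.degrees(np.arctan2(M[1,0],M[0,0]))%360
    print('t',s['time'],'at',p.round(1),round(th,2),'tilt',round(np.degrees(np.arccos(-M[2,2])),2))
    for w in wps:
        q=np.array(w[:3],float);n=int(max(np.ceil(np.linalg.norm(q-p)/maxmm),np.ceil(abs(w[3]-th)/32),1))
        for i in range(n):
            d=(q-p)/n;a=np.radians(th+(w[3]-th)/n*i);dt=-(w[3]-th)/n/360
            print(w,'call',i+1,np.round([(d[0]*np.cos(a)+d[1]*np.sin(a))/250,(d[0]*np.sin(a)-d[1]*np.cos(a))/250,-d[2]/250,dt],4))
        p=q;th=w[3]
E
python3 - <<'E'
from h import *
plan([(628.4,144.3,150,171),(628.4,144.3,15,171),(628.4,144.3,150,171),(442,246.1,150,181.5),(442,246.1,16,181.5)])
E
```

```text
t 0.1 at [298.8 604.8 204.8] 153.71 tilt 0.07
(628.4, 144.3, 150, 171) call 1 [-0.666  -0.3558  0.0731 -0.016 ]
(628.4, 144.3, 150, 171) call 2 [-0.6269 -0.4209  0.0731 -0.016 ]
(628.4, 144.3, 150, 171) call 3 [-0.5814 -0.4817  0.0731 -0.016 ]
(628.4, 144.3, 15, 171) call 1 [0.   0.   0.54 0.  ]
(628.4, 144.3, 150, 171) call 1 [ 0.    0.   -0.54  0.  ]
(442, 246.1, 150, 181.5) call 1 [ 0.8001  0.2855 -0.     -0.0292]
(442, 246.1, 16, 181.5) call 1 [-0.     0.     0.536 -0.   ]
```

Call:
{"fn": "apply_moves", "kwargs": {
  "commands": [
    {"dp": [-0.666, -0.356, 0.073], "twist": [0, 0, -0.016], "gripper": 1},
    {"dp": [-0.666, -0.356, 0.073], "twist": [0, 0, -0.016], "gripper": 1},
    {"dp": [-0.666, -0.356, 0.073], "twist": [0, 0, -0.016], "gripper": 1},
    {"dp": [-0.666, -0.356, 0.073], "twist": [0, 0, -0.016], "gripper": 1},
    {"dp": [-0.666, -0.356, 0.073], "twist": [0, 0, -0.016], "gripper": 1}
  ]
}}

```text
time: 0.6
ee_pos: [0.4127, 0.446, 0.1868]
eef_rot: [0.571, 3.088, -0.004]
contact_force: [-0.5, 0.2, -0.5]
width: 0.0938
gripper_force: 0.0
```

Call:
{"fn": "apply_moves", "kwargs": {
  "commands": [
    {"dp": [-0.627, -0.421, 0.073], "twist": [0, 0, -0.016], "gripper": 1},
    {"dp": [-0.627, -0.421, 0.073], "twist": [0, 0, -0.016], "gripper": 1},
    {"dp": [-0.627, -0.421, 0.073], "twist": [0, 0, -0.016], "gripper": 1},
    {"dp": [-0.627, -0.421, 0.073], "twist": [0, 0, -0.016], "gripper": 1},
    {"dp": [-0.627, -0.421, 0.073], "twist": [0, 0, -0.016], "gripper": 1}
  ]
}}

```text
time: 1.1
ee_pos: [0.5215, 0.2926, 0.1684]
eef_rot: [0.415, 3.113, -0.004]
contact_force: [0.5, 0.1, -0.9]
width: 0.094
gripper_force: 0.0
```

Call:
{"fn": "apply_moves", "kwargs": {
  "commands": [
    {"dp": [-0.581, -0.482, 0.073], "twist": [0, 0, -0.016], "gripper": 1},
    {"dp": [-0.581, -0.482, 0.073], "twist": [0, 0, -0.016], "gripper": 1},
    {"dp": [-0.581, -0.482, 0.073], "twist": [0, 0, -0.016], "gripper": 1},
    {"dp": [-0.581, -0.482, 0.073], "twist": [0, 0, -0.016], "gripper": 1},
    {"dp": [-0.581, -0.482, 0.073], "twist": [0, 0, -0.016], "gripper": 1}
  ]
}}

```text
time: 1.6
ee_pos: [0.6306, 0.139, 0.1499]
eef_rot: [0.257, 3.131, -0.004]
contact_force: [-0.1, 0.1, 0.3]
width: 0.0941
gripper_force: 0.0
```

```bash
python3 - <<'E'
from h import *
plan([(628.4,144.3,15,171)])
print(status.observe()['joint_pos'])
d=optics.read_camera('wrist');cv2.imwrite('pics/w1.png',d['img'][:,:,::-1])
E
```

```text
t 1.6 at [630.6 139.  149.9] 170.62 tilt 0.15
(628.4, 144.3, 15, 171) call 1 [ 0.012   0.0194  0.5397 -0.0011]
[-0.46713361  0.43490936  0.19738971  1.7354231  -0.09658062  0.98160197
  1.17315772]
```

View pics/w1.png

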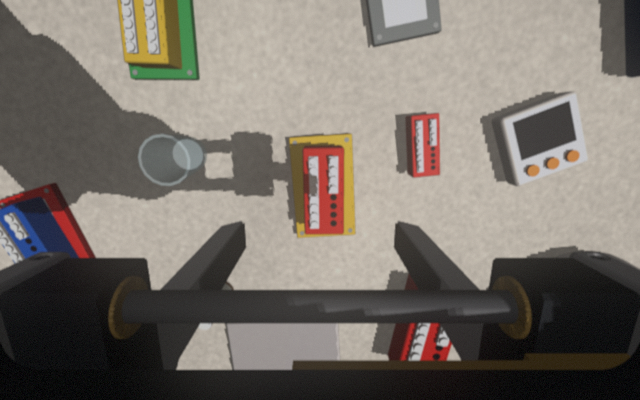

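The wrist view shows the red rack on the yellow plate at (323,190), between the fingers, with nothing in the fingers' way. I'll check that the arm has settled.

```bash
python3 - <<'E'
from h import *
plan([(628.4,144.3,15,171)])
E
```

```text
t 1.65 at [629.2 142.3 150. ] 170.77 tilt 0.07
(628.4, 144.3, 15, 171) call 1 [ 0.0044  0.0074  0.5401 -0.0006]
```

Call:
{"fn": "apply_moves", "kwargs": {
  "commands": [
    {"dp": [0, 0, 0.16], "twist": [0, 0, 0], "gripper": 1},
    {"dp": [0, 0, 0.32], "twist": [0, 0, 0], "gripper": 1},
    {"dp": [0, 0, 0.46], "twist": [0, 0, 0], "gripper": 1},
    {"dp": [0, 0, 0.54], "twist": [0, 0, 0], "gripper": 1},
    {"dp": [0, 0, 0.54], "twist": [0, 0, 0], "gripper": 1}
  ],
  "force": 30
}}

```text
time: 2.15
ee_pos: [0.6257, 0.1462, 0.0128]
eef_rot: [-0.243, -3.127, 0.002]
contact_force: [-0.0, 0.8, 0.9]
width: 0.0942
gripper_force: 0.0
```

Call:
{"fn": "apply_moves", "kwargs": {
  "commands": [
    {"dp": [0, 0, 0], "twist": [0, 0, 0], "gripper": 1},
    {"dp": [0, 0, 0], "twist": [0, 0, 0], "gripper": 0.6},
    {"dp": [0, 0, 0], "twist": [0, 0, 0], "gripper": 0.45},
    {"dp": [0, 0, 0], "twist": [0, 0, 0], "gripper": 0.3},
    {"dp": [0, 0, 0], "twist": [0, 0, 0], "gripper": 0.3}
  ]
}}

```text
time: 2.65
ee_pos: [0.6287, 0.1447, 0.0164]
eef_rot: [0.247, 3.131, 0.001]
contact_force: [0.3, -0.1, -0.2]
width: 0.0659
gripper_force: 0.0
```

Call:
{"fn": "apply_moves", "kwargs": {
  "commands": [
    {"dp": [0, 0, 0], "twist": [0, 0, 0], "gripper": 0.2},
    {"dp": [0, 0, 0], "twist": [0, 0, 0], "gripper": 0.2},
    {"dp": [0, 0, 0], "twist": [0, 0, 0], "gripper": 0.2},
    {"dp": [0, 0, 0], "twist": [0, 0, 0], "gripper": 0.2},
    {"dp": [0, 0, 0], "twist": [0, 0, 0], "gripper": 0.2}
  ]
}}

```text
time: 3.15
ee_pos: [0.6284, 0.1443, 0.0157]
eef_rot: [-0.247, -3.132, 0.0]
contact_force: [-0.3, -1.0, 1.3]
width: 0.0395
gripper_force: 30.0
```

```bash
python3 - <<'E'
from h import *
s=status.observe();print(s['width'],s['gripper_force'],s['contact_force'])
plan([(628.4,144.3,15,171)])
E
```

```text
0.03953196341668577 30.00030755996704 [-0.26888656 -0.98662831  1.33673114]
t 3.15 at [628.4 144.3  15.7] 170.98 tilt 0.02
(628.4, 144.3, 15, 171) call 1 [-0.0001 -0.      0.0028 -0.0001]
```

Call:
{"fn": "apply_moves", "kwargs": {
  "commands": [
    {"dp": [0, 0, -0.08], "twist": [0, 0, 0], "gripper": 0.2},
    {"dp": [0, 0, -0.22], "twist": [0, 0, 0], "gripper": 0.2},
    {"dp": [0, 0, -0.36], "twist": [0, 0, 0], "gripper": 0.2},
    {"dp": [0, 0, -0.5], "twist": [0, 0, 0], "gripper": 0.2},
    {"dp": [0, 0, -0.54], "twist": [0, 0, 0], "gripper": 0.2}
  ]
}}

```text
time: 3.65
ee_pos: [0.63, 0.1449, 0.1545]
eef_rot: [0.247, 3.128, 0.003]
contact_force: [0.5, -0.4, -1.6]
width: 0.0395
gripper_force: 30.0
```

Call:
{"fn": "apply_moves", "kwargs": {
  "commands": [
    {"dp": [0.16, 0.057, 0], "twist": [0, 0, -0.006], "gripper": 0.2},
    {"dp": [0.32, 0.114, 0], "twist": [0, 0, -0.012], "gripper": 0.2},
    {"dp": [0.48, 0.171, 0], "twist": [0, 0, -0.018], "gripper": 0.2},
    {"dp": [0.64, 0.228, 0], "twist": [0, 0, -0.024], "gripper": 0.2},
    {"dp": [0.8, 0.2855, 0], "twist": [0, 0, -0.0292], "gripper": 0.2}
  ]
}}

```text
time: 4.15
ee_pos: [0.4401, 0.2467, 0.1501]
eef_rot: [0.044, -3.141, 0.001]
contact_force: [0.4, 0.9, -0.5]
width: 0.0396
gripper_force: 30.0
```

Call:
{"fn": "apply_moves", "kwargs": {
  "commands": [
    {"dp": [0, 0, 0], "twist": [0, 0, 0], "gripper": 0.2},
    {"dp": [0, 0, 0], "twist": [0, 0, 0], "gripper": 0.2},
    {"dp": [0, 0, 0], "twist": [0, 0, 0], "gripper": 0.2},
    {"dp": [0, 0, 0.15], "twist": [0, 0, 0], "gripper": 0.2},
    {"dp": [0, 0, 0.28], "twist": [0, 0, 0], "gripper": 0.2}
  ]
}}

```text
time: 4.65
ee_pos: [0.4433, 0.2459, 0.0799]
eef_rot: [-0.038, 3.14, 0.001]
contact_force: [0.2, 0.4, -0.7]
width: 0.0399
gripper_force: 30.0
```

Call:
{"fn": "apply_moves", "kwargs": {
  "commands": [
    {"dp": [0, 0, 0.1], "twist": [0, 0, 0], "gripper": 0.2},
    {"dp": [0, 0, 0.18], "twist": [0, 0, 0], "gripper": 0.2},
    {"dp": [0, 0, 0.22], "twist": [0, 0, 0], "gripper": 0.2},
    {"dp": [0, 0, 0.23], "twist": [0, 0, 0], "gripper": 0.2},
    {"dp": [0, 0, 0.23], "twist": [0, 0, 0], "gripper": 0.2}
  ]
}}

```text
time: 5.15
ee_pos: [0.4425, 0.2462, 0.0234]
eef_rot: [-0.04, 3.141, -0.0]
contact_force: [1.1, 0.3, -1.1]
width: 0.0396
gripper_force: 30.0
```

```bash
python3 - <<'E'
from h import *
d=optics.read_camera('scene');cv2.imwrite('pics/s1.png',cv2.resize(d['img'][100:260,260:500,::-1],(720,480)))
s=status.observe();print(s['width'],s['gripper_force'],s['contact_force'])
plan([(442,246.1,16,181.5)])
E
```

```text
0.03994943485410102 29.99970406293869 [ 0.09512649  0.09775542 -2.23831321]
t 5.2 at [442.7 246.4  23.8] 181.46 tilt 0.04
(442, 246.1, 16, 181.5) call 1 [ 0.0027 -0.0011  0.0313 -0.0001]
```

View pics/s1.png

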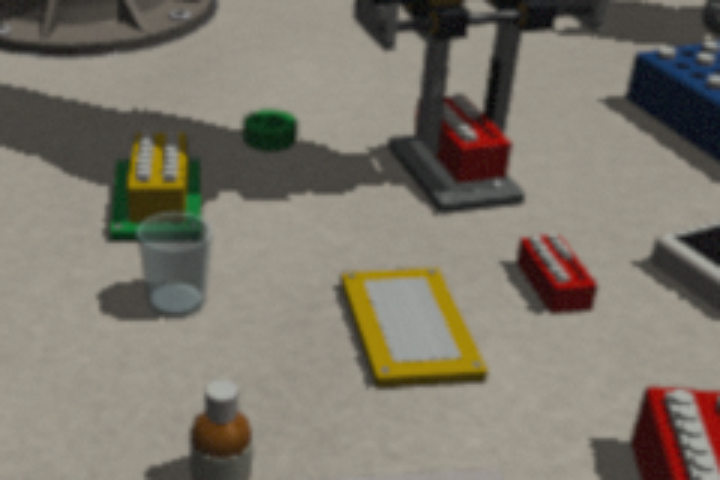

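The crop shows the red rack held level over the grey plate at (475,150), and the yellow plate is now free. Lower and release.

Call:
{"fn": "apply_moves", "kwargs": {
  "commands": [
    {"dp": [0, 0, 0.015], "twist": [0, 0, 0], "gripper": 0.2},
    {"dp": [0, 0, 0.024], "twist": [0, 0, 0], "gripper": 0.2},
    {"dp": [0, 0, 0.028], "twist": [0, 0, 0], "gripper": 0.2},
    {"dp": [0, 0, 0.028], "twist": [0, 0, 0], "gripper": 0.2},
    {"dp": [0, 0, 0.028], "twist": [0, 0, 0], "gripper": 0.2}
  ]
}}

```text
time: 5.7
ee_pos: [0.442, 0.2464, 0.0163]
eef_rot: [0.041, -3.141, -0.0]
contact_force: [0.5, 0.7, -1.3]
width: 0.0399
gripper_force: 30.0
```

Call:
{"fn": "apply_moves", "kwargs": {
  "commands": [
    {"dp": [0, 0, 0], "twist": [0, 0, 0], "gripper": 0.5},
    {"dp": [0, 0, 0], "twist": [0, 0, 0], "gripper": 0.6},
    {"dp": [0, 0, 0], "twist": [0, 0, 0], "gripper": 0.8},
    {"dp": [0, 0, 0], "twist": [0, 0, 0], "gripper": 1},
    {"dp": [0, 0, 0], "twist": [0, 0, 0], "gripper": 1}
  ]
}}

```text
time: 6.2
ee_pos: [0.4421, 0.2463, 0.0163]
eef_rot: [-0.041, 3.141, -0.0]
contact_force: [-0.3, -0.6, 0.3]
width: 0.0757
gripper_force: 0.0
```

Call:
{"fn": "apply_moves", "kwargs": {
  "commands": [
    {"dp": [0, 0, -0.08], "twist": [0, 0, 0], "gripper": 1},
    {"dp": [0, 0, -0.22], "twist": [0, 0, 0], "gripper": 1},
    {"dp": [0, 0, -0.36], "twist": [0, 0, 0], "gripper": 1},
    {"dp": [0, 0, -0.5], "twist": [0, 0, 0], "gripper": 1},
    {"dp": [0, 0, -0.54], "twist": [0, 0, 0], "gripper": 1}
  ]
}}

```text
time: 6.7
ee_pos: [0.4434, 0.2472, 0.1546]
eef_rot: [-0.041, 3.138, 0.004]
contact_force: [-0.1, 0.0, 0.4]
width: 0.0939
gripper_force: 0.0
```

```bash
python3 - <<'E'
from h import *
d=optics.read_camera('top');cv2.imwrite('pics/top1.png',d['img'][:,:,::-1])
measure(d)
print(status.observe()['time'])
plan([(442,246.1,150,181.5),(443,15.8,150,168.7),(443,15.8,15,168.7),(443,15.8,150,168.7),(630.2,143.8,150,174.3)])
E
```

```text
yellow plate+ [ 630.1  143.8  111.8   66.3   -6.    10.3 1952. ]
red plate+ [ 637.1 -172.3  112.    66.3    7.9   26.7 1954. ]
   rack [ 635.2 -170.5   87.9   40.3   12.    40.9 1012. ]
green plate+ [ 439.5   14.5  112.4   65.9   -9.7   26.5 2071. ]
   rack [ 442.9   15.8   88.    39.9  -11.3   41.7 1061. ]
blue plate+ [ 465.  -238.5  112.    66.9    7.2   27.3 2082. ]
   rack [ 465.4 -235.1   87.9   41.     6.3   41.3 1086. ]
grey plate+ [ 442.1  245.4  111.1   66.2    1.9   24.  1561. ]
   rack [453.9 248.   65.5  40.2   1.7  40.7 606. ]
6.75
t 6.75 at [443.3 247.2 154.5] 181.49 tilt 0.26
(442, 246.1, 150, 181.5) call 1 [ 0.0055 -0.0042  0.0178 -0.    ]
(443, 15.8, 150, 168.7) call 1 [ 0.0101 -0.4605 -0.      0.0178]
(443, 15.8, 150, 168.7) call 2 [-0.0413 -0.4587 -0.      0.0178]
(443, 15.8, 15, 168.7) call 1 [ 0.    0.    0.54 -0.  ]
(443, 15.8, 150, 168.7) call 1 [ 0.    0.   -0.54 -0.  ]
(630.2, 143.8, 150, 174.3) call 1 [-0.317   0.3244 -0.     -0.0078]
(630.2, 143.8, 150, 174.3) call 2 [-0.3324  0.3085 -0.     -0.0078]
```

Call:
{"fn": "apply_moves", "kwargs": {
  "commands": [
    {"dp": [0.004, -0.184, 0], "twist": [0, 0, 0.0071], "gripper": 1},
    {"dp": [0.008, -0.368, 0], "twist": [0, 0, 0.0142], "gripper": 1},
    {"dp": [0.012, -0.552, 0], "twist": [0, 0, 0.0213], "gripper": 1},
    {"dp": [0.016, -0.736, 0], "twist": [0, 0, 0.0285], "gripper": 1},
    {"dp": [0.0201, -0.921, 0], "twist": [0, 0, 0.0356], "gripper": 1}
  ]
}}

```text
time: 7.25
ee_pos: [0.4422, 0.0142, 0.1503]
eef_rot: [-0.312, -3.125, 0.001]
contact_force: [0.1, 0.1, -0.3]
width: 0.0939
gripper_force: 0.0
```

Call:
{"fn": "apply_moves", "kwargs": {
  "commands": [
    {"dp": [0, 0, 0], "twist": [0, 0, 0], "gripper": 1},
    {"dp": [0, 0, 0], "twist": [0, 0, 0], "gripper": 1},
    {"dp": [0, 0, 0], "twist": [0, 0, 0], "gripper": 1},
    {"dp": [0, 0, 0.12], "twist": [0, 0, 0], "gripper": 1},
    {"dp": [0, 0, 0.24], "twist": [0, 0, 0], "gripper": 1}
  ]
}}

```text
time: 7.75
ee_pos: [0.4436, 0.0175, 0.0907]
eef_rot: [0.306, 3.125, 0.001]
contact_force: [0.5, 0.8, -0.6]
width: 0.0937
gripper_force: 0.0
```

Call:
{"fn": "apply_moves", "kwargs": {
  "commands": [
    {"dp": [0, 0, 0.12], "twist": [0, 0, 0], "gripper": 1},
    {"dp": [0, 0, 0.23], "twist": [0, 0, 0], "gripper": 1},
    {"dp": [0, 0, 0.302], "twist": [0, 0, 0], "gripper": 1},
    {"dp": [0, 0, 0.302], "twist": [0, 0, 0], "gripper": 1},
    {"dp": [0, 0, 0.302], "twist": [0, 0, 0], "gripper": 1}
  ]
}}

```text
time: 8.25
ee_pos: [0.4429, 0.0167, 0.0157]
eef_rot: [-0.308, -3.126, 0.001]
contact_force: [0.0, 0.7, 0.4]
width: 0.0941
gripper_force: 0.0
```

```bash
python3 - <<'E'
from h import *
plan([(443,15.8,15,168.7)])
s=status.observe();print(s['joint_pos'],s['contact_force'])
E
```

```text
t 8.25 at [442.9  16.7  15.7] 168.76 tilt 0.06
(443, 15.8, 15, 168.7) call 1 [-0.001  -0.0033  0.0029  0.0002]
[-0.38555042  0.35335257  0.23578678  2.27364479 -0.16038488  0.53027062
  1.349553  ] [0.04731109 0.7175792  0.40193855]
```

Call:
{"fn": "apply_moves", "kwargs": {
  "commands": [
    {"dp": [0, 0, 0], "twist": [0, 0, 0], "gripper": 0.6},
    {"dp": [0, 0, 0], "twist": [0, 0, 0], "gripper": 0.45},
    {"dp": [0, 0, 0], "twist": [0, 0, 0], "gripper": 0.3},
    {"dp": [0, 0, 0], "twist": [0, 0, 0], "gripper": 0.2},
    {"dp": [0, 0, 0], "twist": [0, 0, 0], "gripper": 0.2}
  ],
  "force": 30
}}

```text
time: 8.75
ee_pos: [0.4432, 0.0161, 0.016]
eef_rot: [0.31, 3.126, 0.0]
contact_force: [0.5, -0.5, -1.0]
width: 0.0576
gripper_force: 0.0
```

Call:
{"fn": "apply_moves", "kwargs": {
  "commands": [
    {"dp": [0, 0, 0], "twist": [0, 0, 0], "gripper": 0.2},
    {"dp": [0, 0, 0], "twist": [0, 0, 0], "gripper": 0.2},
    {"dp": [0, 0, 0], "twist": [0, 0, 0], "gripper": 0.2},
    {"dp": [0, 0, 0], "twist": [0, 0, 0], "gripper": 0.2},
    {"dp": [0, 0, 0], "twist": [0, 0, 0], "gripper": 0.2}
  ]
}}

```text
time: 9.25
ee_pos: [0.443, 0.016, 0.0157]
eef_rot: [-0.31, -3.126, 0.0]
contact_force: [-0.5, -1.7, 3.8]
width: 0.0398
gripper_force: 30.0
```

Call:
{"fn": "apply_moves", "kwargs": {
  "commands": [
    {"dp": [0, 0, -0.08], "twist": [0, 0, 0], "gripper": 0.2},
    {"dp": [0, 0, -0.22], "twist": [0, 0, 0], "gripper": 0.2},
    {"dp": [0, 0, -0.36], "twist": [0, 0, 0], "gripper": 0.2},
    {"dp": [0, 0, -0.5], "twist": [0, 0, 0], "gripper": 0.2},
    {"dp": [0, 0, -0.54], "twist": [0, 0, 0], "gripper": 0.2}
  ]
}}

```text
time: 9.75
ee_pos: [0.4444, 0.0163, 0.1537]
eef_rot: [0.309, 3.122, 0.003]
contact_force: [-0.3, -0.1, -1.1]
width: 0.0396
gripper_force: 30.0
```

Call:
{"fn": "apply_moves", "kwargs": {
  "commands": [
    {"dp": [-0.127, 0.13, 0], "twist": [0, 0, -0.0031], "gripper": 0.2},
    {"dp": [-0.254, 0.26, 0], "twist": [0, 0, -0.0062], "gripper": 0.2},
    {"dp": [-0.38, 0.39, 0], "twist": [0, 0, -0.0093], "gripper": 0.2},
    {"dp": [-0.507, 0.52, 0], "twist": [0, 0, -0.0124], "gripper": 0.2},
    {"dp": [-0.634, 0.649, 0], "twist": [0, 0, -0.0156], "gripper": 0.2}
  ]
}}

```text
time: 10.25
ee_pos: [0.6313, 0.1453, 0.1494]
eef_rot: [-0.154, -3.137, 0.0]
contact_force: [0.4, -0.0, -0.6]
width: 0.0399
gripper_force: 30.0
```

Call:
{"fn": "apply_moves", "kwargs": {
  "commands": [
    {"dp": [0, 0, 0], "twist": [0, 0, 0], "gripper": 0.2},
    {"dp": [0, 0, 0], "twist": [0, 0, 0], "gripper": 0.2},
    {"dp": [0, 0, 0], "twist": [0, 0, 0], "gripper": 0.2},
    {"dp": [0, 0, 0.12], "twist": [0, 0, 0], "gripper": 0.2},
    {"dp": [0, 0, 0.24], "twist": [0, 0, 0], "gripper": 0.2}
  ]
}}

```text
time: 10.75
ee_pos: [0.6302, 0.1434, 0.0911]
eef_rot: [0.158, 3.136, 0.002]
contact_force: [1.3, 0.1, -2.0]
width: 0.0397
gripper_force: 30.0
```

Call:
{"fn": "apply_moves", "kwargs": {
  "commands": [
    {"dp": [0, 0, 0.1], "twist": [0, 0, 0], "gripper": 0.2},
    {"dp": [0, 0, 0.2], "twist": [0, 0, 0], "gripper": 0.2},
    {"dp": [0, 0, 0.26], "twist": [0, 0, 0], "gripper": 0.2},
    {"dp": [0, 0, 0.27], "twist": [0, 0, 0], "gripper": 0.2},
    {"dp": [0, 0, 0.27], "twist": [0, 0, 0], "gripper": 0.2}
  ]
}}

```text
time: 11.25
ee_pos: [0.6303, 0.1437, 0.0237]
eef_rot: [0.157, 3.138, -0.0]
contact_force: [-0.6, 0.5, -0.4]
width: 0.0399
gripper_force: 30.0
```

```bash
python3 - <<'E'
from h import *
d=optics.read_camera('scene');cv2.imwrite('pics/s2.png',cv2.resize(d['img'][100:260,260:500,::-1],(720,480)))
plan([(630.2,143.8,15,174.3)])
E
```

```text
t 11.3 at [630.8 143.9  24.2] 174.29 tilt 0.06
(630.2, 143.8, 15, 174.3) call 1 [ 0.0022 -0.0008  0.037  -0.    ]
```

View pics/s2.png

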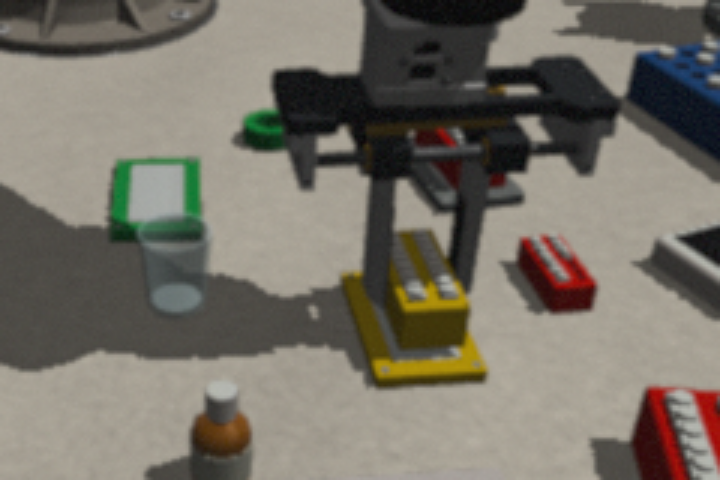

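The yellow rack hangs level and centred over the yellow plate at (428,300). Release it and go to the green rack.

Call:
{"fn": "apply_moves", "kwargs": {
  "commands": [
    {"dp": [0, 0, 0.015], "twist": [0, 0, 0], "gripper": 0.2},
    {"dp": [0, 0, 0.024], "twist": [0, 0, 0], "gripper": 0.2},
    {"dp": [0, 0, 0.03], "twist": [0, 0, 0], "gripper": 0.2},
    {"dp": [0, 0, 0.03], "twist": [0, 0, 0], "gripper": 0.2},
    {"dp": [0, 0, 0.03], "twist": [0, 0, 0], "gripper": 0.2}
  ]
}}

```text
time: 11.8
ee_pos: [0.6304, 0.1441, 0.0158]
eef_rot: [0.156, 3.138, 0.0]
contact_force: [0.3, 0.6, -0.3]
width: 0.0397
gripper_force: 30.0
```

Call:
{"fn": "apply_moves", "kwargs": {
  "commands": [
    {"dp": [0, 0, 0], "twist": [0, 0, 0], "gripper": 0.5},
    {"dp": [0, 0, 0], "twist": [0, 0, 0], "gripper": 0.6},
    {"dp": [0, 0, 0], "twist": [0, 0, 0], "gripper": 0.8},
    {"dp": [0, 0, 0], "twist": [0, 0, 0], "gripper": 1},
    {"dp": [0, 0, 0], "twist": [0, 0, 0], "gripper": 1}
  ]
}}

```text
time: 12.3
ee_pos: [0.6303, 0.144, 0.0157]
eef_rot: [-0.156, -3.138, 0.0]
contact_force: [0.3, 1.3, 0.5]
width: 0.0755
gripper_force: 0.0
```

Call:
{"fn": "apply_moves", "kwargs": {
  "commands": [
    {"dp": [0, 0, -0.08], "twist": [0, 0, 0], "gripper": 1},
    {"dp": [0, 0, -0.22], "twist": [0, 0, 0], "gripper": 1},
    {"dp": [0, 0, -0.36], "twist": [0, 0, 0], "gripper": 1},
    {"dp": [0, 0, -0.5], "twist": [0, 0, 0], "gripper": 1},
    {"dp": [0, 0, -0.54], "twist": [0, 0, 0], "gripper": 1}
  ]
}}

```text
time: 12.8
ee_pos: [0.632, 0.1443, 0.1547]
eef_rot: [0.156, 3.133, 0.003]
contact_force: [0.1, -0.4, -0.1]
width: 0.0939
gripper_force: 0.0
```

Call:
{"fn": "apply_moves", "kwargs": {
  "commands": [
    {"dp": [0.051, -0.157, 0], "twist": [0, 0, -0.0034], "gripper": 1},
    {"dp": [0.101, -0.315, 0], "twist": [0, 0, -0.0068], "gripper": 1},
    {"dp": [0.152, -0.472, 0], "twist": [0, 0, -0.0102], "gripper": 1},
    {"dp": [0.202, -0.63, 0], "twist": [0, 0, -0.0136], "gripper": 1},
    {"dp": [0.253, -0.787, 0], "twist": [0, 0, -0.017], "gripper": 1}
  ]
}}

```text
time: 13.3
ee_pos: [0.5468, -0.0468, 0.1503]
eef_rot: [0.013, -3.141, 0.0]
contact_force: [0.4, 0.1, -0.1]
width: 0.094
gripper_force: 0.0
```

Call:
{"fn": "apply_moves", "kwargs": {
  "commands": [
    {"dp": [0.067, -0.151, 0], "twist": [0, 0, -0.0034], "gripper": 1},
    {"dp": [0.134, -0.302, 0], "twist": [0, 0, -0.0068], "gripper": 1},
    {"dp": [0.201, -0.454, 0], "twist": [0, 0, -0.0102], "gripper": 1},
    {"dp": [0.268, -0.605, 0], "twist": [0, 0, -0.0136], "gripper": 1},
    {"dp": [0.335, -0.756, 0], "twist": [0, 0, -0.0169], "gripper": 1}
  ]
}}

```text
time: 13.8
ee_pos: [0.4644, -0.2364, 0.1505]
eef_rot: [0.18, -3.136, -0.0]
contact_force: [1.5, -0.2, -0.3]
width: 0.094
gripper_force: 0.0
```

Call:
{"fn": "apply_moves", "kwargs": {
  "commands": [
    {"dp": [0, 0, 0], "twist": [0, 0, 0], "gripper": 1},
    {"dp": [0, 0, 0], "twist": [0, 0, 0], "gripper": 1},
    {"dp": [0, 0, 0], "twist": [0, 0, 0], "gripper": 1},
    {"dp": [0, 0, 0], "twist": [0, 0, 0], "gripper": 1}
  ]
}}

```text
time: 14.2
ee_pos: [0.466, -0.2338, 0.1506]
eef_rot: [0.181, -3.136, -0.0]
contact_force: [-0.5, -0.6, -0.6]
width: 0.0938
gripper_force: 0.0
```

```bash
python3 - <<'E'
from h import *
plan([(465.4,-235.2,15,186.5)])
measure(optics.read_camera('top'),['yellow','green','grey','red'])
print(status.observe()['joint_pos'])
E
```

```text
t 14.2 at [ 466.  -233.8  150.6] 186.61 tilt 0.02
(465.4, -235.2, 15, 186.5) call 1 [ 3.100e-03 -5.200e-03  5.422e-01  3.000e-04]
yellow plate+ [ 630.3  143.9  112.    66.4   -5.9   27.  1948. ]
   rack [ 630.3  145.8   87.7   40.3   -5.6   41.6 1010. ]
green plate+ [ 439.6   14.5  112.6   65.9   -9.7   10.4 2067. ]
grey plate+ [4.422e+02 2.455e+02 1.110e+02 6.650e+01 1.700e+00 2.760e+01 2.091e+03]
   rack [ 442.6  248.2   88.3   40.6    1.6   41.2 1097. ]
red plate+ [ 637.2 -172.3  112.2   66.2    7.9   26.8 1950. ]
   rack [ 635.3 -170.5   87.9   40.6   11.5   41.  1012. ]
[ 0.03107401  0.24501219  0.3623769   2.02070178 -0.11061387  0.89445855
  2.13915183]
```

Call:
{"fn": "apply_moves", "kwargs": {
  "commands": [
    {"dp": [0, 0, 0.16], "twist": [0, 0, 0], "gripper": 1},
    {"dp": [0, 0, 0.32], "twist": [0, 0, 0], "gripper": 1},
    {"dp": [0, 0, 0.46], "twist": [0, 0, 0], "gripper": 1},
    {"dp": [0, 0, 0.54], "twist": [0, 0, 0], "gripper": 1},
    {"dp": [0, 0, 0.54], "twist": [0, 0, 0], "gripper": 1}
  ],
  "force": 30
}}

```text
time: 14.75
ee_pos: [0.4642, -0.2338, 0.0134]
eef_rot: [0.18, -3.132, -0.002]
contact_force: [-0.2, -0.3, 0.9]
width: 0.0942
gripper_force: 0.0
```

Call:
{"fn": "apply_moves", "kwargs": {
  "commands": [
    {"dp": [0, 0, 0], "twist": [0, 0, 0], "gripper": 1},
    {"dp": [0, 0, 0], "twist": [0, 0, 0], "gripper": 0.6},
    {"dp": [0, 0, 0], "twist": [0, 0, 0], "gripper": 0.45},
    {"dp": [0, 0, 0], "twist": [0, 0, 0], "gripper": 0.3},
    {"dp": [0, 0, 0], "twist": [0, 0, 0], "gripper": 0.2}
  ]
}}

```text
time: 15.25
ee_pos: [0.4658, -0.2351, 0.0163]
eef_rot: [-0.178, 3.136, -0.0]
contact_force: [0.5, 1.2, 0.1]
width: 0.0655
gripper_force: 0.0
```

Call:
{"fn": "apply_moves", "kwargs": {
  "commands": [
    {"dp": [0, 0, 0], "twist": [0, 0, 0], "gripper": 0.2},
    {"dp": [0, 0, 0], "twist": [0, 0, 0], "gripper": 0.2},
    {"dp": [0, 0, 0], "twist": [0, 0, 0], "gripper": 0.2},
    {"dp": [0, 0, 0], "twist": [0, 0, 0], "gripper": 0.2},
    {"dp": [0, 0, 0], "twist": [0, 0, 0], "gripper": 0.2}
  ]
}}

```text
time: 15.75
ee_pos: [0.4656, -0.2352, 0.0158]
eef_rot: [-0.178, 3.136, -0.0]
contact_force: [-0.3, -1.5, 1.4]
width: 0.0401
gripper_force: 30.0
```

Call:
{"fn": "apply_moves", "kwargs": {
  "commands": [
    {"dp": [0, 0, -0.08], "twist": [0, 0, 0], "gripper": 0.2},
    {"dp": [0, 0, -0.22], "twist": [0, 0, 0], "gripper": 0.2},
    {"dp": [0, 0, -0.36], "twist": [0, 0, 0], "gripper": 0.2},
    {"dp": [0, 0, -0.5], "twist": [0, 0, 0], "gripper": 0.2},
    {"dp": [0, 0, -0.54], "twist": [0, 0, 0], "gripper": 0.2}
  ]
}}

```text
time: 16.25
ee_pos: [0.4667, -0.2356, 0.1539]
eef_rot: [-0.178, 3.133, -0.002]
contact_force: [-0.1, -0.3, -1.5]
width: 0.04
gripper_force: 30.0
```

Call:
{"fn": "apply_moves", "kwargs": {
  "commands": [
    {"dp": [-0.001, 0.125, 0], "twist": [0, 0, 0.0056], "gripper": 0.2},
    {"dp": [-0.002, 0.25, 0], "twist": [0, 0, 0.0112], "gripper": 0.2},
    {"dp": [-0.004, 0.376, 0], "twist": [0, 0, 0.0168], "gripper": 0.2},
    {"dp": [-0.005, 0.502, 0], "twist": [0, 0, 0.0225], "gripper": 0.2}
  ]
}}

```text
time: 16.65
ee_pos: [0.4518, -0.109, 0.1501]
eef_rot: [-0.046, -3.14, -0.0]
contact_force: [-0.4, -0.9, -0.8]
width: 0.0399
gripper_force: 30.0
```

Call:
{"fn": "apply_moves", "kwargs": {
  "commands": [
    {"dp": [0.016, 0.125, 0], "twist": [0, 0, 0.0056], "gripper": 0.2},
    {"dp": [0.033, 0.25, 0], "twist": [0, 0, 0.0112], "gripper": 0.2},
    {"dp": [0.049, 0.374, 0], "twist": [0, 0, 0.0168], "gripper": 0.2},
    {"dp": [0.0655, 0.498, 0], "twist": [0, 0, 0.0225], "gripper": 0.2}
  ]
}}

```text
time: 17.05
ee_pos: [0.4389, 0.0159, 0.1502]
eef_rot: [-0.267, -3.129, 0.0]
contact_force: [0.7, 0.6, -0.8]
width: 0.0399
gripper_force: 30.0
```

Call:
{"fn": "apply_moves", "kwargs": {
  "commands": [
    {"dp": [0, 0, 0], "twist": [0, 0, 0], "gripper": 0.2},
    {"dp": [0, 0, 0], "twist": [0, 0, 0], "gripper": 0.2},
    {"dp": [0, 0, 0], "twist": [0, 0, 0], "gripper": 0.2},
    {"dp": [0, 0, 0.12], "twist": [0, 0, 0], "gripper": 0.2},
    {"dp": [0, 0, 0.24], "twist": [0, 0, 0], "gripper": 0.2}
  ]
}}

```text
time: 17.55
ee_pos: [0.4404, 0.0137, 0.0904]
eef_rot: [0.268, 3.128, 0.001]
contact_force: [0.4, 0.6, -0.8]
width: 0.04
gripper_force: 30.0
```

Call:
{"fn": "apply_moves", "kwargs": {
  "commands": [
    {"dp": [0, 0, 0.1], "twist": [0, 0, 0], "gripper": 0.2},
    {"dp": [0, 0, 0.2], "twist": [0, 0, 0], "gripper": 0.2},
    {"dp": [0, 0, 0.26], "twist": [0, 0, 0], "gripper": 0.2},
    {"dp": [0, 0, 0.27], "twist": [0, 0, 0], "gripper": 0.2},
    {"dp": [0, 0, 0.27], "twist": [0, 0, 0], "gripper": 0.2}
  ]
}}

```text
time: 18.05
ee_pos: [0.4395, 0.0138, 0.0231]
eef_rot: [-0.267, -3.129, 0.001]
contact_force: [0.1, -0.7, -0.6]
width: 0.0398
gripper_force: 30.0
```

```bash
python3 - <<'E'
from h import *
d=optics.read_camera('scene');cv2.imwrite('pics/s3.png',cv2.resize(d['img'][100:260,170:410,::-1],(720,480)))
plan([(439.6,14.5,15,170.3)])
E
```

```text
t 18.1 at [439.9  14.1  23.6] 170.25 tilt 0.01
(439.6, 14.5, 15, 170.3) call 1 [ 0.0014  0.0015  0.0345 -0.0001]
```

View pics/s3.png

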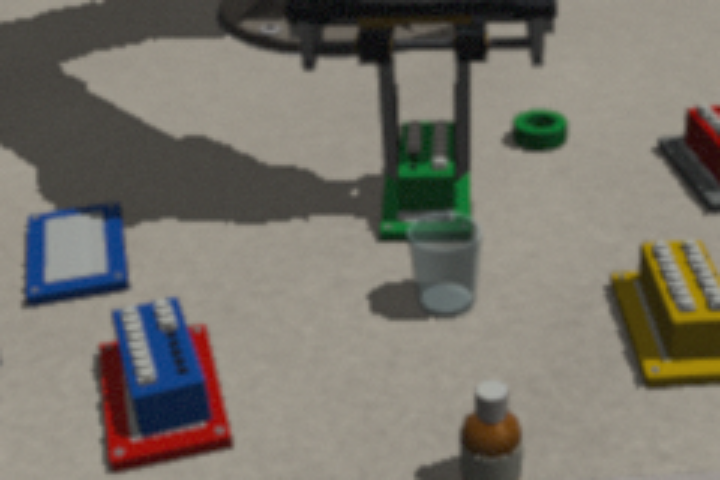

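Green rack is level over the green plate at (427,170); beaker untouched. Release it and go to the blue rack.

Call:
{"fn": "apply_moves", "kwargs": {
  "commands": [
    {"dp": [0, 0, 0.015], "twist": [0, 0, 0], "gripper": 0.2},
    {"dp": [0, 0, 0.024], "twist": [0, 0, 0], "gripper": 0.2},
    {"dp": [0, 0, 0.03], "twist": [0, 0, 0], "gripper": 0.2},
    {"dp": [0, 0, 0.03], "twist": [0, 0, 0], "gripper": 0.2},
    {"dp": [0, 0, 0.03], "twist": [0, 0, 0], "gripper": 0.2}
  ]
}}

```text
time: 18.6
ee_pos: [0.4396, 0.0147, 0.0158]
eef_rot: [0.265, 3.13, 0.0]
contact_force: [0.4, -0.6, -1.2]
width: 0.0398
gripper_force: 30.0
```

Call:
{"fn": "apply_moves", "kwargs": {
  "commands": [
    {"dp": [0, 0, 0], "twist": [0, 0, 0], "gripper": 0.5},
    {"dp": [0, 0, 0], "twist": [0, 0, 0], "gripper": 0.6},
    {"dp": [0, 0, 0], "twist": [0, 0, 0], "gripper": 0.8},
    {"dp": [0, 0, 0], "twist": [0, 0, 0], "gripper": 1},
    {"dp": [0, 0, 0], "twist": [0, 0, 0], "gripper": 1}
  ]
}}

```text
time: 19.1
ee_pos: [0.4396, 0.0147, 0.0158]
eef_rot: [-0.265, -3.13, 0.0]
contact_force: [0.1, -0.8, -0.1]
width: 0.0754
gripper_force: 0.0
```

Call:
{"fn": "apply_moves", "kwargs": {
  "commands": [
    {"dp": [0, 0, -0.08], "twist": [0, 0, 0], "gripper": 1},
    {"dp": [0, 0, -0.22], "twist": [0, 0, 0], "gripper": 1},
    {"dp": [0, 0, -0.36], "twist": [0, 0, 0], "gripper": 1},
    {"dp": [0, 0, -0.5], "twist": [0, 0, 0], "gripper": 1},
    {"dp": [0, 0, -0.54], "twist": [0, 0, 0], "gripper": 1}
  ]
}}

```text
time: 19.6
ee_pos: [0.441, 0.0148, 0.1539]
eef_rot: [0.266, 3.126, 0.002]
contact_force: [0.2, -0.1, -0.4]
width: 0.0937
gripper_force: 0.0
```

Call:
{"fn": "apply_moves", "kwargs": {
  "commands": [
    {"dp": [-0.112, -0.075, 0], "twist": [0, 0, -0.0073], "gripper": 1},
    {"dp": [-0.224, -0.15, 0], "twist": [0, 0, -0.0147], "gripper": 1},
    {"dp": [-0.336, -0.224, 0], "twist": [0, 0, -0.022], "gripper": 1},
    {"dp": [-0.448, -0.299, 0], "twist": [0, 0, -0.0294], "gripper": 1}
  ]
}}

```text
time: 20.0
ee_pos: [0.5381, -0.0787, 0.1502]
eef_rot: [0.028, -3.141, -0.0]
contact_force: [0.4, 0.3, 0.1]
width: 0.0936
gripper_force: 0.0
```

Call:
{"fn": "apply_moves", "kwargs": {
  "commands": [
    {"dp": [-0.096, -0.094, 0], "twist": [0, 0, -0.0073], "gripper": 1},
    {"dp": [-0.193, -0.188, 0], "twist": [0, 0, -0.0147], "gripper": 1},
    {"dp": [-0.289, -0.282, 0], "twist": [0, 0, -0.022], "gripper": 1},
    {"dp": [-0.3856, -0.376, 0], "twist": [0, 0, -0.0295], "gripper": 1}
  ]
}}

```text
time: 20.4
ee_pos: [0.6359, -0.1712, 0.1497]
eef_rot: [0.318, -3.124, -0.001]
contact_force: [-0.5, -0.4, 0.2]
width: 0.0941
gripper_force: 0.0
```

Call:
{"fn": "apply_moves", "kwargs": {
  "commands": [
    {"dp": [0, 0, 0], "twist": [0, 0, 0], "gripper": 1},
    {"dp": [0, 0, 0], "twist": [0, 0, 0], "gripper": 1},
    {"dp": [0, 0, 0], "twist": [0, 0, 0], "gripper": 1},
    {"dp": [0, 0, 0], "twist": [0, 0, 0], "gripper": 1}
  ]
}}

```text
time: 20.8
ee_pos: [0.6348, -0.1695, 0.1507]
eef_rot: [0.316, -3.125, -0.001]
contact_force: [0.3, 1.2, -0.2]
width: 0.0939
gripper_force: 0.0
```

```bash
python3 - <<'E'
from h import *
plan([(635.3,-170.5,15,191.5),(635.3,-170.5,150,191.5),(464.9,-238.4,150,186.8),(464.9,-238.4,150,186.8),(442.6,247,150,181.6),(637.1,-172.4,150,188)])
measure(optics.read_camera('top'),['yellow','green','grey','blue'])
print(status.observe()['joint_pos'])
E
```

```text
t 20.8 at [ 634.8 -169.5  150.7] 191.55 tilt 0.03
(635.3, -170.5, 15, 191.5) call 1 [-1.100e-03 -4.500e-03  5.427e-01  1.000e-04]
(635.3, -170.5, 150, 191.5) call 1 [-0.    0.   -0.54 -0.  ]
(464.9, -238.4, 150, 186.8) call 1 [ 0.7221 -0.1303 -0.      0.0131]
(464.9, -238.4, 150, 186.8) call 1 [-0.  0. -0. -0.]
(442.6, 247, 150, 181.6) call 1 [-0.0471  0.6462 -0.      0.0048]
(442.6, 247, 150, 181.6) call 2 [-0.0275  0.6473 -0.      0.0048]
(442.6, 247, 150, 181.6) call 3 [-0.0079  0.6478 -0.      0.0048]
(637.1, -172.4, 150, 188) call 1 [-0.2436 -0.5662 -0.     -0.0059]
(637.1, -172.4, 150, 188) call 2 [-0.2224 -0.5749 -0.     -0.0059]
(637.1, -172.4, 150, 188) call 3 [-0.2008 -0.5828 -0.     -0.0059]
yellow plate+ [ 630.3  143.8  112.1   66.4   -5.8   27.1 1956. ]
   rack [ 630.4  145.6   88.    40.6   -5.6   41.6 1014. ]
green plate+ [ 439.5   14.5  112.4   65.9   -9.7   26.4 2071. ]
   rack [ 439.4   16.6   88.    39.8   -9.8   41.4 1064. ]
grey plate+ [4.421e+02 2.458e+02 1.113e+02 6.650e+01 1.600e+00 2.760e+01 2.091e+03]
   rack [ 442.6  248.    88.3   41.2    1.3   41.3 1091. ]
blue plate+ [ 464.9 -238.5  112.4   66.9    6.6   10.4 2076. ]
[-0.0443917   0.45761888  0.2794558   1.711423   -0.14631541  0.99308408
  2.06033879]
```

All good. Next the blue rack goes to the blue plate.

Call:
{"fn": "apply_moves", "kwargs": {
  "commands": [
    {"dp": [0, 0, 0.16], "twist": [0, 0, 0], "gripper": 1},
    {"dp": [0, 0, 0.32], "twist": [0, 0, 0], "gripper": 1},
    {"dp": [0, 0, 0.46], "twist": [0, 0, 0], "gripper": 1},
    {"dp": [0, 0, 0.54], "twist": [0, 0, 0], "gripper": 1},
    {"dp": [0, 0, 0.54], "twist": [0, 0, 0], "gripper": 1}
  ],
  "force": 30
}}

```text
time: 21.35
ee_pos: [0.6332, -0.1693, 0.0131]
eef_rot: [0.316, -3.121, -0.002]
contact_force: [-0.4, 0.6, 0.2]
width: 0.0941
gripper_force: 0.0
```

Call:
{"fn": "apply_moves", "kwargs": {
  "commands": [
    {"dp": [0, 0, 0], "twist": [0, 0, 0], "gripper": 1},
    {"dp": [0, 0, 0], "twist": [0, 0, 0], "gripper": 0.6},
    {"dp": [0, 0, 0], "twist": [0, 0, 0], "gripper": 0.45},
    {"dp": [0, 0, 0], "twist": [0, 0, 0], "gripper": 0.3},
    {"dp": [0, 0, 0], "twist": [0, 0, 0], "gripper": 0.2}
  ]
}}

```text
time: 21.85
ee_pos: [0.6356, -0.1703, 0.0164]
eef_rot: [-0.315, 3.125, -0.0]
contact_force: [-0.8, -0.4, 0.1]
width: 0.0657
gripper_force: 0.0
```

Call:
{"fn": "apply_moves", "kwargs": {
  "commands": [
    {"dp": [0, 0, 0], "twist": [0, 0, 0], "gripper": 0.2},
    {"dp": [0, 0, 0], "twist": [0, 0, 0], "gripper": 0.2},
    {"dp": [0, 0, 0], "twist": [0, 0, 0], "gripper": 0.2},
    {"dp": [0, 0, 0], "twist": [0, 0, 0], "gripper": 0.2},
    {"dp": [0, 0, 0], "twist": [0, 0, 0], "gripper": 0.2}
  ]
}}

```text
time: 22.35
ee_pos: [0.6353, -0.1705, 0.0157]
eef_rot: [0.315, -3.126, 0.0]
contact_force: [-0.7, -1.6, 1.3]
width: 0.0396
gripper_force: 30.0
```

Call:
{"fn": "apply_moves", "kwargs": {
  "commands": [
    {"dp": [0, 0, -0.08], "twist": [0, 0, 0], "gripper": 0.2},
    {"dp": [0, 0, -0.22], "twist": [0, 0, 0], "gripper": 0.2},
    {"dp": [0, 0, -0.36], "twist": [0, 0, 0], "gripper": 0.2},
    {"dp": [0, 0, -0.5], "twist": [0, 0, 0], "gripper": 0.2},
    {"dp": [0, 0, -0.54], "twist": [0, 0, 0], "gripper": 0.2}
  ]
}}

```text
time: 22.85
ee_pos: [0.6367, -0.1708, 0.1544]
eef_rot: [-0.314, 3.122, -0.002]
contact_force: [0.7, -1.1, -1.2]
width: 0.0398
gripper_force: 30.0
```

Call:
{"fn": "apply_moves", "kwargs": {
  "commands": [
    {"dp": [0.144, -0.026, 0], "twist": [0, 0, 0.0026], "gripper": 0.2},
    {"dp": [0.289, -0.052, 0], "twist": [0, 0, 0.0052], "gripper": 0.2},
    {"dp": [0.433, -0.078, 0], "twist": [0, 0, 0.0079], "gripper": 0.2},
    {"dp": [0.578, -0.104, 0], "twist": [0, 0, 0.0105], "gripper": 0.2},
    {"dp": [0.722, -0.13, 0], "twist": [0, 0, 0.0131], "gripper": 0.2}
  ]
}}

```text
time: 23.35
ee_pos: [0.463, -0.2383, 0.15]
eef_rot: [0.185, -3.135, -0.001]
contact_force: [-0.5, -1.8, -0.8]
width: 0.0399
gripper_force: 30.0
```

Call:
{"fn": "apply_moves", "kwargs": {
  "commands": [
    {"dp": [0, 0, 0], "twist": [0, 0, 0], "gripper": 0.2},
    {"dp": [0, 0, 0], "twist": [0, 0, 0], "gripper": 0.2},
    {"dp": [0, 0, 0], "twist": [0, 0, 0], "gripper": 0.2},
    {"dp": [0, 0, 0.12], "twist": [0, 0, 0], "gripper": 0.2},
    {"dp": [0, 0, 0.24], "twist": [0, 0, 0], "gripper": 0.2}
  ]
}}

```text
time: 23.85
ee_pos: [0.4664, -0.2377, 0.0902]
eef_rot: [-0.189, 3.134, -0.001]
contact_force: [0.5, -0.5, -2.2]
width: 0.0399
gripper_force: 30.0
```

Call:
{"fn": "apply_moves", "kwargs": {
  "commands": [
    {"dp": [0, 0, 0.1], "twist": [0, 0, 0], "gripper": 0.2},
    {"dp": [0, 0, 0.2], "twist": [0, 0, 0], "gripper": 0.2},
    {"dp": [0, 0, 0.26], "twist": [0, 0, 0], "gripper": 0.2},
    {"dp": [0, 0, 0.27], "twist": [0, 0, 0], "gripper": 0.2},
    {"dp": [0, 0, 0.27], "twist": [0, 0, 0], "gripper": 0.2}
  ]
}}

```text
time: 24.35
ee_pos: [0.4652, -0.2379, 0.0229]
eef_rot: [0.187, -3.135, -0.0]
contact_force: [-0.7, -0.9, -0.6]
width: 0.0394
gripper_force: 30.0
```

```bash
python3 - <<'E'
from h import *
d=optics.read_camera('scene');cv2.imwrite('pics/s4.png',cv2.resize(d['img'][100:260,120:360,::-1],(720,480)))
plan([(464.9,-238.4,15,186.8)])
E
```

```text
t 24.4 at [ 465.5 -238.1   23.5] 186.83 tilt 0.01
(464.9, -238.4, 15, 186.8) call 1 [ 0.0023 -0.0008  0.034   0.0001]
```

View pics/s4.png

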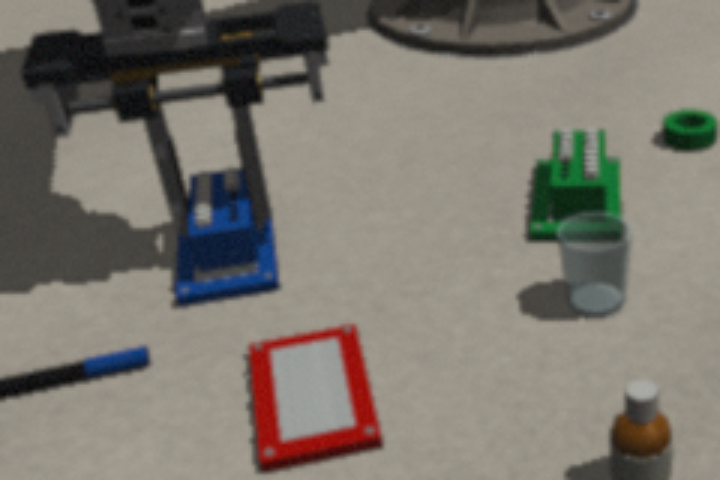

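The blue rack is over the blue plate at (222,230), and the red plate is empty. Release and fetch the red rack from the grey plate.

Call:
{"fn": "apply_moves", "kwargs": {
  "commands": [
    {"dp": [0, 0, 0.015], "twist": [0, 0, 0], "gripper": 0.2},
    {"dp": [0, 0, 0.024], "twist": [0, 0, 0], "gripper": 0.2},
    {"dp": [0, 0, 0.03], "twist": [0, 0, 0], "gripper": 0.2},
    {"dp": [0, 0, 0.03], "twist": [0, 0, 0], "gripper": 0.2},
    {"dp": [0, 0, 0.03], "twist": [0, 0, 0], "gripper": 0.2}
  ]
}}

```text
time: 24.9
ee_pos: [0.465, -0.2382, 0.0159]
eef_rot: [-0.186, 3.136, -0.0]
contact_force: [-0.5, 0.5, -0.9]
width: 0.0396
gripper_force: 30.0
```

Call:
{"fn": "apply_moves", "kwargs": {
  "commands": [
    {"dp": [0, 0, 0], "twist": [0, 0, 0], "gripper": 0.5},
    {"dp": [0, 0, 0], "twist": [0, 0, 0], "gripper": 0.6},
    {"dp": [0, 0, 0], "twist": [0, 0, 0], "gripper": 0.8},
    {"dp": [0, 0, 0], "twist": [0, 0, 0], "gripper": 1},
    {"dp": [0, 0, 0], "twist": [0, 0, 0], "gripper": 1}
  ]
}}

```text
time: 25.4
ee_pos: [0.4649, -0.2383, 0.0158]
eef_rot: [-0.186, 3.136, -0.0]
contact_force: [0.3, -0.2, 0.8]
width: 0.0758
gripper_force: 0.0
```

Call:
{"fn": "apply_moves", "kwargs": {
  "commands": [
    {"dp": [0, 0, -0.08], "twist": [0, 0, 0], "gripper": 1},
    {"dp": [0, 0, -0.22], "twist": [0, 0, 0], "gripper": 1},
    {"dp": [0, 0, -0.36], "twist": [0, 0, 0], "gripper": 1},
    {"dp": [0, 0, -0.5], "twist": [0, 0, 0], "gripper": 1},
    {"dp": [0, 0, -0.54], "twist": [0, 0, 0], "gripper": 1}
  ]
}}

```text
time: 25.9
ee_pos: [0.4662, -0.2389, 0.1541]
eef_rot: [-0.185, 3.132, -0.002]
contact_force: [0.4, -1.1, 0.2]
width: 0.0937
gripper_force: 0.0
```

Call:
{"fn": "apply_moves", "kwargs": {
  "commands": [
    {"dp": [-0.012, 0.162, 0], "twist": [0, 0, 0.0012], "gripper": 1},
    {"dp": [-0.024, 0.323, 0], "twist": [0, 0, 0.0024], "gripper": 1},
    {"dp": [-0.035, 0.485, 0], "twist": [0, 0, 0.0036], "gripper": 1},
    {"dp": [-0.0471, 0.6462, 0], "twist": [0, 0, 0.0048], "gripper": 1}
  ]
}}

```text
time: 26.3
ee_pos: [0.4569, -0.0749, 0.1504]
eef_rot: [0.138, -3.138, -0.0]
contact_force: [1.3, 0.8, 0.4]
width: 0.0936
gripper_force: 0.0
```

Call:
{"fn": "apply_moves", "kwargs": {
  "commands": [
    {"dp": [-0.007, 0.162, 0], "twist": [0, 0, 0.0012], "gripper": 1},
    {"dp": [-0.014, 0.323, 0], "twist": [0, 0, 0.0024], "gripper": 1},
    {"dp": [-0.021, 0.485, 0], "twist": [0, 0, 0.0036], "gripper": 1},
    {"dp": [-0.0275, 0.6473, 0], "twist": [0, 0, 0.0048], "gripper": 1}
  ]
}}

```text
time: 26.7
ee_pos: [0.4495, 0.087, 0.1504]
eef_rot: [0.091, -3.14, -0.0]
contact_force: [0.7, -0.8, -0.2]
width: 0.0942
gripper_force: 0.0
```

Call:
{"fn": "apply_moves", "kwargs": {
  "commands": [
    {"dp": [-0.002, 0.162, 0], "twist": [0, 0, 0.0012], "gripper": 1},
    {"dp": [-0.004, 0.323, 0], "twist": [0, 0, 0.0024], "gripper": 1},
    {"dp": [-0.006, 0.485, 0], "twist": [0, 0, 0.0036], "gripper": 1},
    {"dp": [-0.0079, 0.6478, 0], "twist": [0, 0, 0.0048], "gripper": 1}
  ]
}}

```text
time: 27.1
ee_pos: [0.442, 0.2487, 0.1503]
eef_rot: [0.044, -3.141, 0.0]
contact_force: [0.2, -1.2, 0.7]
width: 0.0938
gripper_force: 0.0
```

Call:
{"fn": "apply_moves", "kwargs": {
  "commands": [
    {"dp": [0, 0, 0], "twist": [0, 0, 0], "gripper": 1},
    {"dp": [0, 0, 0], "twist": [0, 0, 0], "gripper": 1},
    {"dp": [0, 0, 0], "twist": [0, 0, 0], "gripper": 1},
    {"dp": [0, 0, 0], "twist": [0, 0, 0], "gripper": 1},
    {"dp": [0, 0, 0], "twist": [0, 0, 0], "gripper": 1}
  ]
}}

```text
time: 27.6
ee_pos: [0.4428, 0.2463, 0.1508]
eef_rot: [-0.042, 3.141, -0.0]
contact_force: [-0.3, -0.5, -0.4]
width: 0.0941
gripper_force: 0.0
```

```bash
python3 - <<'E'
from h import *
plan([(442.6,247,15,181.6)])
measure(optics.read_camera('top'),['blue','red'])
E
```

```text
t 27.6 at [442.8 246.3 150.8] 181.53 tilt 0.01
(442.6, 247, 15, 181.6) call 1 [ 7.000e-04  2.900e-03  5.431e-01 -2.000e-04]
blue plate+ [ 464.8 -238.5  112.4   66.8    7.1   27.3 2073. ]
   rack [ 464.6 -235.6   88.2   41.1    6.6   41.1 1085. ]
red plate+ [ 637.1 -172.3  112.1   66.7    8.1   10.2 1951. ]
```

Call:
{"fn": "apply_moves", "kwargs": {
  "commands": [
    {"dp": [0, 0, 0.16], "twist": [0, 0, 0], "gripper": 1},
    {"dp": [0, 0, 0.32], "twist": [0, 0, 0], "gripper": 1},
    {"dp": [0, 0, 0.46], "twist": [0, 0, 0], "gripper": 1},
    {"dp": [0, 0, 0.54], "twist": [0, 0, 0], "gripper": 1},
    {"dp": [0, 0, 0.54], "twist": [0, 0, 0], "gripper": 1}
  ],
  "force": 30
}}

```text
time: 28.15
ee_pos: [0.4412, 0.2458, 0.0135]
eef_rot: [0.043, -3.138, 0.004]
contact_force: [-0.3, -0.7, 0.0]
width: 0.094
gripper_force: 0.0
```

Call:
{"fn": "apply_moves", "kwargs": {
  "commands": [
    {"dp": [0, 0, 0], "twist": [0, 0, 0], "gripper": 1},
    {"dp": [0, 0, 0], "twist": [0, 0, 0], "gripper": 0.6},
    {"dp": [0, 0, 0], "twist": [0, 0, 0], "gripper": 0.45},
    {"dp": [0, 0, 0], "twist": [0, 0, 0], "gripper": 0.3},
    {"dp": [0, 0, 0], "twist": [0, 0, 0], "gripper": 0.2}
  ]
}}

```text
time: 28.65
ee_pos: [0.4428, 0.2474, 0.0163]
eef_rot: [-0.044, 3.141, 0.001]
contact_force: [-0.7, -1.0, 0.6]
width: 0.0655
gripper_force: 0.0
```

Call:
{"fn": "apply_moves", "kwargs": {
  "commands": [
    {"dp": [0, 0, 0], "twist": [0, 0, 0], "gripper": 0.2},
    {"dp": [0, 0, 0], "twist": [0, 0, 0], "gripper": 0.2},
    {"dp": [0, 0, 0], "twist": [0, 0, 0], "gripper": 0.2},
    {"dp": [0, 0, 0], "twist": [0, 0, 0], "gripper": 0.2},
    {"dp": [0, 0, 0], "twist": [0, 0, 0], "gripper": 0.2}
  ]
}}

```text
time: 29.15
ee_pos: [0.4425, 0.2471, 0.0157]
eef_rot: [0.044, -3.141, 0.0]
contact_force: [-0.2, 0.1, 1.0]
width: 0.0399
gripper_force: 30.0
```

Call:
{"fn": "apply_moves", "kwargs": {
  "commands": [
    {"dp": [0, 0, -0.08], "twist": [0, 0, 0], "gripper": 0.2},
    {"dp": [0, 0, -0.22], "twist": [0, 0, 0], "gripper": 0.2},
    {"dp": [0, 0, -0.36], "twist": [0, 0, 0], "gripper": 0.2},
    {"dp": [0, 0, -0.5], "twist": [0, 0, 0], "gripper": 0.2},
    {"dp": [0, 0, -0.54], "twist": [0, 0, 0], "gripper": 0.2}
  ]
}}

```text
time: 29.65
ee_pos: [0.4438, 0.248, 0.154]
eef_rot: [-0.044, 3.138, 0.004]
contact_force: [0.0, 0.8, -2.2]
width: 0.0398
gripper_force: 30.0
```

Call:
{"fn": "apply_moves", "kwargs": {
  "commands": [
    {"dp": [-0.061, -0.142, 0], "twist": [0, 0, -0.0015], "gripper": 0.2},
    {"dp": [-0.122, -0.283, 0], "twist": [0, 0, -0.003], "gripper": 0.2},
    {"dp": [-0.183, -0.425, 0], "twist": [0, 0, -0.0045], "gripper": 0.2},
    {"dp": [-0.2436, -0.5662, 0], "twist": [0, 0, -0.0059], "gripper": 0.2}
  ]
}}

```text
time: 30.05
ee_pos: [0.5075, 0.1059, 0.1501]
eef_rot: [0.103, -3.139, 0.0]
contact_force: [1.1, 0.2, -1.8]
width: 0.0395
gripper_force: 30.0
```

Call:
{"fn": "apply_moves", "kwargs": {
  "commands": [
    {"dp": [-0.056, -0.144, 0], "twist": [0, 0, -0.0015], "gripper": 0.2},
    {"dp": [-0.111, -0.287, 0], "twist": [0, 0, -0.003], "gripper": 0.2},
    {"dp": [-0.167, -0.431, 0], "twist": [0, 0, -0.0045], "gripper": 0.2},
    {"dp": [-0.2224, -0.5749, 0], "twist": [0, 0, -0.0059], "gripper": 0.2}
  ]
}}

```text
time: 30.45
ee_pos: [0.5723, -0.0339, 0.1499]
eef_rot: [0.161, -3.136, 0.0]
contact_force: [0.7, 0.6, -1.8]
width: 0.0395
gripper_force: 30.0
```

Call:
{"fn": "apply_moves", "kwargs": {
  "commands": [
    {"dp": [-0.05, -0.146, 0], "twist": [0, 0, -0.0015], "gripper": 0.2},
    {"dp": [-0.1, -0.291, 0], "twist": [0, 0, -0.003], "gripper": 0.2},
    {"dp": [-0.15, -0.437, 0], "twist": [0, 0, -0.0045], "gripper": 0.2},
    {"dp": [-0.2008, -0.5828, 0], "twist": [0, 0, -0.0059], "gripper": 0.2}
  ]
}}

```text
time: 30.85
ee_pos: [0.6371, -0.1736, 0.1496]
eef_rot: [0.219, -3.133, -0.0]
contact_force: [-0.3, 0.5, -1.3]
width: 0.0399
gripper_force: 30.0
```

Call:
{"fn": "apply_moves", "kwargs": {
  "commands": [
    {"dp": [0, 0, 0], "twist": [0, 0, 0], "gripper": 0.2},
    {"dp": [0, 0, 0], "twist": [0, 0, 0], "gripper": 0.2},
    {"dp": [0, 0, 0], "twist": [0, 0, 0], "gripper": 0.2},
    {"dp": [0, 0, 0.12], "twist": [0, 0, 0], "gripper": 0.2},
    {"dp": [0, 0, 0.24], "twist": [0, 0, 0], "gripper": 0.2}
  ]
}}

```text
time: 31.35
ee_pos: [0.6376, -0.1706, 0.0908]
eef_rot: [-0.222, 3.132, 0.0]
contact_force: [0.4, -0.8, -1.8]
width: 0.0397
gripper_force: 30.0
```

Call:
{"fn": "apply_moves", "kwargs": {
  "commands": [
    {"dp": [0, 0, 0.1], "twist": [0, 0, 0], "gripper": 0.2},
    {"dp": [0, 0, 0.2], "twist": [0, 0, 0], "gripper": 0.2},
    {"dp": [0, 0, 0.26], "twist": [0, 0, 0], "gripper": 0.2},
    {"dp": [0, 0, 0.27], "twist": [0, 0, 0], "gripper": 0.2},
    {"dp": [0, 0, 0.27], "twist": [0, 0, 0], "gripper": 0.2}
  ]
}}

```text
time: 31.85
ee_pos: [0.6372, -0.1717, 0.0235]
eef_rot: [0.22, -3.134, -0.0]
contact_force: [1.0, -0.7, -1.5]
width: 0.04
gripper_force: 30.0
```

```bash
python3 - <<'E'
from h import *
d=optics.read_camera('scene');cv2.imwrite('pics/s5.png',cv2.resize(d['img'][100:260,120:360,::-1],(720,480)))
plan([(637.1,-172.4,15,188)])
E
```

```text
t 31.9 at [ 637.6 -172.    24.2] 188.0 tilt 0.06
(637.1, -172.4, 15, 188) call 1 [ 0.0023 -0.0012  0.0368  0.    ]
```

View pics/s5.png

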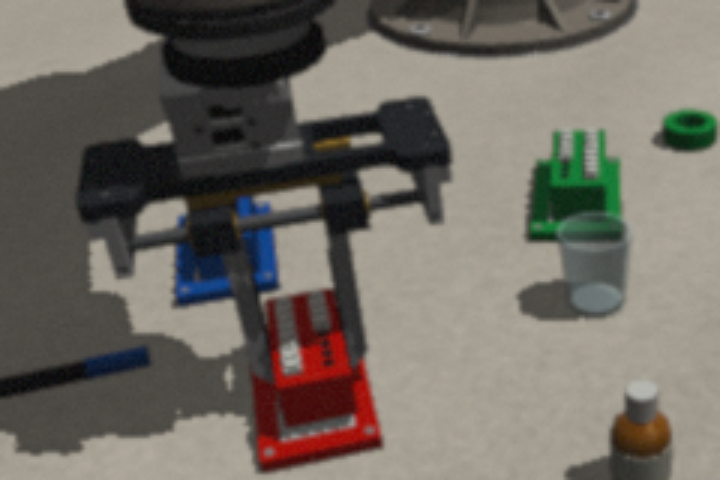

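The red rack is level over the red plate at (312,370). Release and retreat upward.

Call:
{"fn": "apply_moves", "kwargs": {
  "commands": [
    {"dp": [0, 0, 0.015], "twist": [0, 0, 0], "gripper": 0.2},
    {"dp": [0, 0, 0.024], "twist": [0, 0, 0], "gripper": 0.2},
    {"dp": [0, 0, 0.03], "twist": [0, 0, 0], "gripper": 0.2},
    {"dp": [0, 0, 0.03], "twist": [0, 0, 0], "gripper": 0.2},
    {"dp": [0, 0, 0.03], "twist": [0, 0, 0], "gripper": 0.2}
  ]
}}

```text
time: 32.4
ee_pos: [0.637, -0.1722, 0.0158]
eef_rot: [0.219, -3.134, -0.0]
contact_force: [-0.3, -0.3, -1.5]
width: 0.0393
gripper_force: 30.0
```

Call:
{"fn": "apply_moves", "kwargs": {
  "commands": [
    {"dp": [0, 0, 0], "twist": [0, 0, 0], "gripper": 0.5},
    {"dp": [0, 0, 0], "twist": [0, 0, 0], "gripper": 0.6},
    {"dp": [0, 0, 0], "twist": [0, 0, 0], "gripper": 0.8},
    {"dp": [0, 0, 0], "twist": [0, 0, 0], "gripper": 1},
    {"dp": [0, 0, 0], "twist": [0, 0, 0], "gripper": 1}
  ]
}}

```text
time: 32.9
ee_pos: [0.6371, -0.1722, 0.0157]
eef_rot: [0.219, -3.134, 0.0]
contact_force: [0.5, 0.5, 0.9]
width: 0.0758
gripper_force: 0.0
```

Call:
{"fn": "apply_moves", "kwargs": {
  "commands": [
    {"dp": [0, 0, -0.08], "twist": [0, 0, 0], "gripper": 1},
    {"dp": [0, 0, -0.22], "twist": [0, 0, 0], "gripper": 1},
    {"dp": [0, 0, -0.36], "twist": [0, 0, 0], "gripper": 1},
    {"dp": [0, 0, -0.5], "twist": [0, 0, 0], "gripper": 1},
    {"dp": [0, 0, -0.54], "twist": [0, 0, 0], "gripper": 1}
  ]
}}

```text
time: 33.4
ee_pos: [0.6387, -0.1728, 0.1547]
eef_rot: [-0.218, 3.129, -0.002]
contact_force: [0.7, -1.1, -0.1]
width: 0.0937
gripper_force: 0.0
```

Call:
{"fn": "apply_moves", "kwargs": {
  "commands": [
    {"dp": [0.16, 0.16, -0.04], "twist": [0, 0, 0], "gripper": 1},
    {"dp": [0.32, 0.32, -0.08], "twist": [0, 0, 0], "gripper": 1},
    {"dp": [0.4, 0.48, -0.12], "twist": [0, 0, 0], "gripper": 1},
    {"dp": [0.4, 0.6, -0.12], "twist": [0, 0, 0], "gripper": 1},
    {"dp": [0.4, 0.6, -0.12], "twist": [0, 0, 0], "gripper": 1}
  ]
}}

```text
time: 33.9
ee_pos: [0.5159, -0.0328, 0.1812]
eef_rot: [-0.227, 3.133, 0.003]
contact_force: [0.4, 0.2, -0.2]
width: 0.0938
gripper_force: 0.0
```

Call:
{"fn": "apply_moves", "kwargs": {
  "commands": [
    {"dp": [0, 0, 0], "twist": [0, 0, 0], "gripper": 1},
    {"dp": [0, 0, 0], "twist": [0, 0, 0], "gripper": 1},
    {"dp": [0, 0, 0], "twist": [0, 0, 0], "gripper": 1},
    {"dp": [0, 0, 0], "twist": [0, 0, 0], "gripper": 1},
    {"dp": [0, 0, 0], "twist": [0, 0, 0], "gripper": 1}
  ]
}}

```text
time: 34.4
ee_pos: [0.5173, -0.0381, 0.1805]
eef_rot: [0.217, -3.134, 0.0]
contact_force: [-0.1, 0.7, -0.3]
width: 0.0939
gripper_force: 0.0
```

```bash
python3 - <<'E'
from h import *
d=optics.read_camera('top');cv2.imwrite('pics/top2.png',d['img'][:,:,::-1]);measure(d)
d=optics.read_camera('scene');cv2.imwrite('pics/s6.png',d['img'][:,:,::-1])
E
```

```text
yellow plate+ [ 630.3  143.8  112.    66.9   -5.9   27.  1957. ]
   rack [ 630.4  145.7   88.    40.4   -6.    41.6 1013. ]
red plate+ [ 637.1 -172.3  111.9   66.7    7.8   26.8 1955. ]
   rack [ 636.8 -169.6   88.    40.6    8.    41.2 1009. ]
green plate+ [ 0.  0.  0.  0.  0. nan  0.]
blue plate+ [ 0.  0.  0.  0.  0. nan  0.]
grey plate+ [4.420e+02 2.456e+02 1.112e+02 6.690e+01 1.800e+00 1.040e+01 2.089e+03]h.py:12: RuntimeWarning: Mean of empty slice.
  return np.round([cx,cy,w,h,(a+90)%180-90,P[m][:,2].mean()*1000,m.sum()],1)
  ret = ret.dtype.type(ret / rcount)
```

View pics/s6.png

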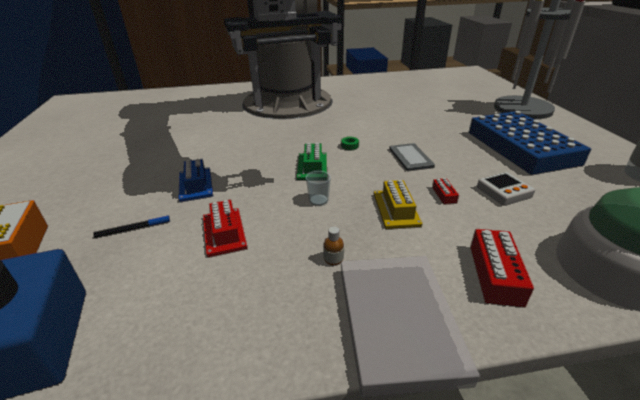

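Every rack stands on its own plate: red (224,225), yellow (400,200), green (313,160), blue (196,178). The grey plate (411,155) is empty and the beaker (318,187) is where it was. Offsets measured in the top view are at most 3 mm.

```bash
python3 -c "
from workcell import job
print(job.sign_off())"
```

```text
the job is handed in; nothing more can be done
None
```

The job is handed in at about 34 s of the 102 s allowed: each rack stands on the plate of its own colour, measured within 3 mm and 1°, with the grey plate empty and the beaker where it started; the sign-off returned no verdict.

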